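# Push a row of sample tiles home under the clips with a ruler

## Task

Take the ruler by its grip, lay its long edge along the row of loose sample tiles and push the whole row straight back under the spring clips until all five have bottomed on the stop bar, square and in line, each under its own clip. The clips drag before the tiles are home, so push slowly, touch the tiles only with the ruler, feel for the bar and hold the row firmly on it for a moment with nearly a kilo (8 to 10 N) on top of that drag, never over 15 N. Then draw the ruler back well clear of the tiles, leave it lying flat and let go; leave the other things on the desk alone.

Things in the scene. Friction and masses are not known exactly. Their poses are not given: they have to be found in the camera images.
- board: Sample board fixed to the desk: plywood base plate 200 (x) x 290 (y) x 6 mm thick. Origin: centre of its underside, on the desk top; its x points from the open front edge to the stop bar, y along the bar to the left.
- stop: Stop bar of the board: aluminium, rigid, 280 long (y), 13 deep, 12 mm high. Origin: foot of its working face at the middle of its length, on the base plate's top (6 mm above the desk), 85 mm ahead of the board's centre. Axes as the board: x points into the bar, y along it. Five clips sit on it at y = +100, +50, 0, -50, -100 mm.
- clip3_bend (a point): Middle one of five like spring-steel clips, 14 mm wide, tips turned up 20 degrees: its bend, 18 mm in front of the stop face, underside 6.8 mm above the base plate (the point 1 mm higher). A tile meets its clip 21 mm before home, lifts it 1.2 mm and is pinched with 0.9 N. Forces for the whole row: 1 to 3 N before the clips, 8 to 25 N entering, 4 to 12 N sliding under them; at the bar a steep rise.
- tile1: Sample tile, white ceramic plate 70 (x) x 40 (y) x 8 mm thick, 55 g (may vary by a third), lying loose on the sample board first of the five, at the board's left (+y) end. Origin: centre of its underside; x is its length, pointing roughly at the stop bar, so its far edge is 35 mm along +x and its near edge 35 mm along -x. Seated, the origin is 35 mm in front of the stop face.
- tile2: Sample tile, white ceramic plate 70 (x) x 40 (y) x 8 mm thick, 55 g (may vary by a third), lying loose on the sample board second from the left. Origin: centre of its underside; x is its length, pointing roughly at the stop bar, so its far edge is 35 mm along +x and its near edge 35 mm along -x. Seated, the origin is 35 mm in front of the stop face.
- tile3: Sample tile, white ceramic plate 70 (x) x 40 (y) x 8 mm thick, 55 g (may vary by a third), lying loose on the sample board in the middle. Origin: centre of its underside; x is its length, pointing roughly at the stop bar, so its far edge is 35 mm along +x and its near edge 35 mm along -x. Seated, the origin is 35 mm in front of the stop face.
- tile4: Sample tile, white ceramic plate 70 (x) x 40 (y) x 8 mm thick, 55 g (may vary by a third), lying loose on the sample board fourth from the left. Origin: centre of its underside; x is its length, pointing roughly at the stop bar, so its far edge is 35 mm along +x and its near edge 35 mm along -x. Seated, the origin is 35 mm in front of the stop face.
- tile5: Sample tile, white ceramic plate 70 (x) x 40 (y) x 8 mm thick, 55 g (may vary by a third), lying loose on the sample board last, at the board's right (-y) end. Origin: centre of its underside; x is its length, pointing roughly at the stop bar, so its far edge is 35 mm along +x and its near edge 35 mm along -x. Seated, the origin is 35 mm in front of the stop face.
- ruler: Ruler with a raised grip: aluminium strip 80 (x) x 300 (y) x 5 mm thick, its two long straight edges 40 mm either side of the middle; on its middle stands a black plastic grip, 16 (x) x 100 (y) mm, from 5 to 41 mm above the ruler's underside, to be pinched across its 16 mm. 250 g, the same either way round. Lies on the desk left or right of the board. Pushed, its edge tends to dig down and rub; ease it up then. Origin: centre of the underside; y is its length.
- tape_dispenser: Bystander: brown desk tape dispenser with a roll, 55 x 140 mm, 88 mm high, on the desk at the other side of the board. Origin: centre of the underside.
- tumbler: Bystander: white tumbler with a wooden lid, 66 mm across, 170 mm tall, standing on the desk well to the robot's right. Origin: centre of the underside.
- pigment_bottle: Bystander: small amber bottle, 44 mm across, 75 mm tall, standing on the desk beyond the board. Origin: centre of the underside.
There are look-alikes about, which are no part of the job. What is shaped like the tile2 but brown or yellow is not meant.

How it is judged (in metres and radians):
On the way, in this order (a step that is already met when the one before it is completed fails the run):
1. the ruler is lifted off the desk by its grip (contact force between the fingers and ruler above 2 N and height (world z) of ruler above 0.015 m), for 0.2 s.
2. the held ruler presses the row home: all five tiles within 2 mm of the stop face and square to it, each under its own clip, and the bar feels at least 3 N (x of each of tile1, tile2, tile3, tile4, tile5 in the frame of stop above -0.037 m and y of tile1 in the frame of stop between 0.088 and 0.112 m and angle between the x axis of each of tile1, tile2, tile3, tile4, tile5 and the x axis of stop, either way round below 0.035 rad and angle between each of tile1, tile2, tile3, tile4, tile5's own z axis and vertical below 0.06 rad and y of tile2 in the frame of stop between 0.038 and 0.062 m and y of tile3 in the frame of stop between -0.012 and 0.012 m and y of tile4 in the frame of stop between -0.062 and -0.038 m and y of tile5 in the frame of stop between -0.112 and -0.088 m and contact force between stop and anything else above 3 N and contact force between the fingers and ruler above 2 N and (contact force between ruler and tile1 above 0.5 N or contact force between ruler and tile2 above 0.5 N or contact force between ruler and tile3 above 0.5 N or contact force between ruler and tile4 above 0.5 N or contact force between ruler and tile5 above 0.5 N)), for 0.3 s.
At the end, for the whole second after the job is handed in: All five tiles lie flat, at rest, far edge within 2 mm of the stop face, square to it within 2 degrees and within 12 mm of their own clip's middle; the ruler lies flat and still, touching no tile, its middle at least 118 mm in front of the stop face or over 180 mm to the side of the bar's middle (x of each of tile1, tile2, tile3, tile4, tile5 in the frame of stop above -0.037 m and y of tile1 in the frame of stop between 0.088 and 0.112 m and angle between the x axis of each of tile1, tile2, tile3, tile4, tile5 and the x axis of stop, either way round below 0.035 rad and angle between each of tile1, tile2, tile3, tile4, tile5's own z axis and vertical below 0.06 rad and y of tile2 in the frame of stop between 0.038 and 0.062 m and y of tile3 in the frame of stop between -0.012 and 0.012 m and y of tile4 in the frame of stop between -0.062 and -0.038 m and y of tile5 in the frame of stop between -0.112 and -0.088 m and (x of ruler in the frame of stop below -0.118 m or y of ruler in the frame of stop above 0.18 m or y of ruler in the frame of stop below -0.18 m) and contact force between ruler and tile1 below 0.05 N and contact force between ruler and tile2 below 0.05 N and contact force between ruler and tile3 below 0.05 N and contact force between ruler and tile4 below 0.05 N and contact force between ruler and tile5 below 0.05 N and height (world z) of ruler below 0.012 m and angle between ruler's own z axis and vertical below 0.08 rad and linear speed of each of ruler, tile1, tile2, tile3, tile4, tile5 below 0.02 m/s).
It fails at once if the stop bar is rammed with more than 15 N (contact force between stop and anything else above 15 N).
It fails at once if the fingers or arm touch a tile (contact force between any of the fingers, the arm and tile1 above 0.5 N or contact force between any of the fingers, the arm and tile2 above 0.5 N or contact force between any of the fingers, the arm and tile3 above 0.5 N or contact force between any of the fingers, the arm and tile4 above 0.5 N or contact force between any of the fingers, the arm and tile5 above 0.5 N).
It fails at once if a tile is tipped up (angle between any of tile1, tile2, tile3, tile4, tile5's own z axis and vertical above 0.35 rad).
It fails at once if the tape dispenser, tumbler or pigment bottle is moved more than 15 mm (distance of any of tape_dispenser, tumbler, pigment_bottle from where it was at the start of the episode above 0.015 m).
It also fails if it takes over 64 s, if anything falls off the work surface, if the arm or the gripper's body presses on something with over 40 N, if the wrist force passes 120 N, or if a joint passes its speed limit or range.

## Robot

A 6-joint arm with a two-finger parallel gripper is mounted at the origin on the work surface. World frame = base frame: x ahead of the robot, y to its left, z up, the work surface at z = 0. Lengths are in mm, angles in rad, forces in N, time in s.
With the tool pointing down it reaches from about 400 to 825 mm from the base axis. Payload 7 kg.
Tool frame: the origin (TCP) lies midway between the tips of the shut fingers; the grasp point (between the pads) lies 19 mm behind it; z points along the fingers, y is the line along which they close (so a half turn about z gives the same grasp; the last joint's range is limited). The gripper opens to 88 mm and grips with 3 to 60 N. Pads are 19 mm wide; open, the fingers measure 130 mm over their backs; the gripper's body (78 mm by 193 mm) begins 47 mm behind the grasp point.
Start: joints at [1.422, 0.359, 0.012, 0, -1.224, -0.288], TCP at [285.559, 611.597, 226.561] pointing down, gripper open.
Joint ranges: [-3.07, 3.07], [-1.43, 2.12], [-1.02, 1.25], [-3.03, 1.67], [-3.05, -0], [-3.03, 3.03]. Speed limits (rad/s): [2.39, 2.39, 3.01, 3.14, 3.14, 3.14].

## Interface

Orientations are given as [roll, pitch, yaw] about the fixed x, y, z axes, in that order (R = Rz(yaw) Ry(pitch) Rx(roll)).
In Python, from station import env gives the robot as it stands.
- The arm moves only by the tool move_arm, never from a script. Its argument "plan" is one flat list of numbers, 7 for each row, row after row: the finger opening in m, from 0 to 0.0876, then the shift along the tool's x, y, z in m, then the turn, a rotation vector about the tool's x, y, z in rad. A call has 1 to 10 rows; each row is the pose to reach, as a shift and turn from the pose commanded when the call began, along the tool's axes at that moment; what a row does not reach only later rows make up. A row lasts 1/8 s, in which the tool goes at most 62.5 mm and 10.7 degrees, less where a joint would pass 70% of its speed; a pose out of reach is approached as far as the arm can. A call with a gripper value outside its range is refused whole. The fingers move at their own pace and stop on an object; "newtons" is the grip in N (left out, the last holds). Time passes only in rows, so rows that repeat a pose let the fingers close. It gives the time, the measured TCP pose, the force, the opening and the grip force at its end, in the units of the state.
- env.get_state(): the state, without advancing time (a new reading comes with each control period).
- env.grab_frame(name): name is "scene" or "top" or "wrist"; returns a dict with "color" (420x560x3 uint8, red, green, blue), "fx", "fy", "cx", "cy" (pixels), "rvec" (rotation vector, rad) and "tvec" (3), from world to camera coordinates, as OpenCV has them; the wrist camera has in their place "hand_eye" (4x4, takes a point from camera to tool coordinates, whose origin is the TCP and whose axes are the flange's). Camera axes: x right, y down, z forward; pixel columns grow to the right and rows downward; lengths in mm; the calibration is good to about 2 mm. A picture is of the moment at which its call begins: read the wrist's pose just before it. There is no depth.
- env.close_job(): hands the job in; it is judged then, once.
The state is a dict: "time_s": time; "q": joint angles; "joint_velocities": joint speeds; "tau": joint torques, N m; "tcp_pos": TCP position; "orientation": TCP orientation; "contact_force": force on the tool from outside, world axes, zero at the start; "ft_torque": the same for the moment, N m; "opening": finger opening in mm; "finger_force": force on a finger pad.
Only numpy, scipy, OpenCV 4.12 (cv2) and the standard library are available. Lean on these libraries where they do the work, as an engineer would, in place of code of your own. Each camera call takes 0.05 s, during which the arm holds its last target. There are 200 camera calls.

## Working session

There is one attempt and no reset: what is moved stays moved. The work goes in short steps, Python scripts to look and compute and a tool call to move; the robot and the scene stay as the last step left them, time stands still between calls to the robot, and variables do not carry over. Pictures are saved under pics/ and viewed, at most 10 in all, crops included, and the job is handed in when it is done.

Besides the shell and the picture viewer there is one more tool, called after "Call:" as a command line: name --argument value ..., lists and objects as JSON in quotes. move_arm: Moves the arm, as the interface text tells. Its arguments: {"type":"object","properties":{"plan":{"type":"array","items":{"type":"number"}},"newtons":{"type":"number"}},"required":["plan"]}

```bash
ls; mkdir -p pics; python3 - <<'E'
from station import env
import cv2,json
s=env.get_state();print(s)
for n in ("scene","top"):
    f=env.grab_frame(n);cv2.imwrite(f"pics/{n}0.png",f["color"][:,:,::-1])
    print(n,{k:f[k] for k in f if k!="color"})
E
```

```text
pics
{'time_s': 0.0, 'q': array([ 1.42209701e+00,  3.59358890e-01,  1.10593441e-02, -3.48899147e-04,
       -1.22411378e+00, -2.88117353e-01]), 'joint_velocities': array([ 6.54968572e-05,  8.58861656e-04, -2.10731016e-04, -1.36966143e-03,
       -1.52286620e-03,  1.10836174e-03]), 'tau': array([-3.23967433e-04, -5.82719386e+01,  2.93048698e+01,  6.99651048e+00,
        6.95231327e-03, -1.63349623e-04]), 'tcp_pos': array([285.3699681 , 611.16221982, 225.64123838]), 'orientation': array([ 3.13994910e+00, -1.45041199e-04, -4.36935366e-01]), 'contact_force': array([ 0.13681472,  0.3458785 , -0.2963986 ]), 'ft_torque': array([-0.01783773,  0.03802928, -0.03055058]), 'finger_force': 0.0, 'opening': 87.35321332097365}
scene {'fx': 478.8203831574723, 'fy': 478.8203831574723, 'cx': 284.1477926346609, 'cy': 199.69823644779868, 'rvec': array([ 0.99982837,  2.52618833, -0.95907131]), 'tvec': array([ 530.88857044, -199.56888561, 1518.38780594])}
top {'fx': 486.1484778955222, 'fy': 486.1484778955222, 'cx': 276.67908623889053, 'cy': 217.4805632360686, 'rvec': array([ 2.1057363 , -2.1431088 ,  0.21508255]), 'tvec': array([-129.45241073,  594.09843993, 1357.73257651])}
```

View pics/scene0.png

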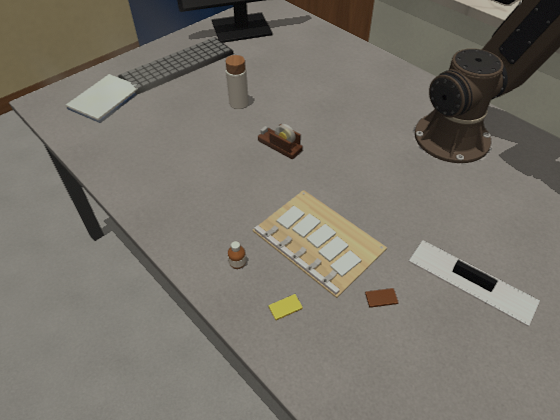

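View pics/top0.png

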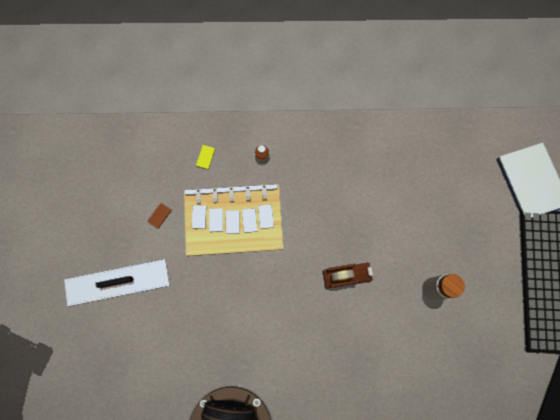

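The scene view shows the board at about (320,240) and the ruler with its black grip at (474,276). In the top view the five white tiles are at (199,217), (216,220), (232,222), (249,220) and (265,217), with the stop bar along (188,191)–(276,187). The ruler is at (117,283) with its grip at (115,282). The brown (160,216) and yellow (205,157) plates are the look-alikes, off the board and the wrong colour.

```bash
cat > h.py <<'E'
import numpy as np,cv2
from scipy.spatial.transform import Rotation as R
def cam(f,s=None):
    if "rvec" in f:
        Rm=R.from_rotvec(f["rvec"]).as_matrix();return Rm.T,-Rm.T@f["tvec"]
    T=np.array(f["hand_eye"]);Rt=R.from_euler("xyz",s["orientation"]).as_matrix()
    return Rt@T[:3,:3],Rt@T[:3,3]+s["tcp_pos"]
def ray(f,px,z,s=None):
    M,c=cam(f,s);px=np.atleast_2d(px).astype(float)
    d=np.c_[(px[:,0]-f["cx"])/f["fx"],(px[:,1]-f["cy"])/f["fy"],np.ones(len(px))]@M.T
    return c+d*((z-c[2])/d[:,2])[:,None]
def blobs(m,amin):
    cs,_=cv2.findContours(m.astype(np.uint8),cv2.RETR_EXTERNAL,cv2.CHAIN_APPROX_NONE)
    return [c[:,0] for c in cs if cv2.contourArea(c)>amin]
def rect(P):
    (c,wh,a)=cv2.minAreaRect(P[:,:2].astype(np.float32))
    if wh[0]<wh[1]: a+=90;wh=wh[::-1]
    return np.round(c,1),np.round(wh,1),round((a+90)%180-90,2)  # angle of long side
E
python3 - <<'E'
from station import env
from h import *
f=env.grab_frame("top");I=f["color"].astype(int);hsv=cv2.cvtColor(f["color"],cv2.COLOR_RGB2HSV)
white=(hsv[:,:,1]<40)&(hsv[:,:,2]>175)
for c in blobs(white,60):
    r=c.mean(0)
    if 60<r[0]<285 and 150<r[1]<310: print("white",r.round(),rect(ray(f,c,14 if r[0]>180 else 5)))
wood=((hsv[:,:,0]>10)&(hsv[:,:,0]<28)&(hsv[:,:,1]>70)&(hsv[:,:,2]>120))
for c in blobs(wood,800): print("wood",c.mean(0).round(),rect(ray(f,c,6)))
blk=(hsv[:,:,2]<70)
for c in blobs(blk,60):
    r=c.mean(0)
    if 80<r[0]<150 and 260<r[1]<300: print("grip",r,rect(ray(f,c,35)))
E
```

```text
white [116. 282.] (array([416.9, 334.6]), array([298.8,  79.2]), -79.51)
white [232. 221.] (array([590.6,  -7.8]), array([70.2, 39.1]), 0.09)
white [249. 220.] (array([594.3, -58.1]), array([69.5, 40.6]), 4.39)
white [216. 219.] (array([598.6,  43.2]), array([67.5, 39.1]), 0.18)
white [265. 216.] (array([ 605.5, -106.7]), array([69.7, 40.3]), 4.45)
white [198. 216.] (array([608.9,  94.3]), array([67.3, 39.3]), -0.95)
white [231. 191.] (array([678.5,  -4.3]), array([279.8,  38.6]), -87.12)
wood [237. 222.] (array([596.5,  -7.6]), array([291.7, 198.1]), -86.98)
grip [114.26666667 281.92      ] (array([415.2, 330. ]), array([101.6,  15.9]), -79.64)
```

```bash
cat >> h.py <<'E'
def go(s,p,yaw_deg):
    """tool-axis shift (m) and rotvec from measured pose to TCP p (mm), pointing down, tool x at yaw"""
    A=R.from_euler("xyz",s["orientation"]);B=R.from_euler("xyz",[np.pi,0,np.radians(yaw_deg)])
    return (A.inv().apply(np.array(p)-s["tcp_pos"])/1000).round(4),(A.inv()*B).as_rotvec().round(4)
E
python3 -c "
from station import env
from h import *
print(go(env.get_state(),[416.5,333,150],-79.5))"
```

```text
(array([0.2365, 0.1966, 0.0761]), array([ 1.100e-03, -7.000e-04,  9.506e-01]))
```

Call:
move_arm --plan '[0.0876,0.2365,0.1966,0.076,0,0,0.95,0.0876,0.2365,0.1966,0.076,0,0,0.95,0.0876,0.2365,0.1966,0.076,0,0,0.95,0.0876,0.2365,0.1966,0.076,0,0,0.95,0.0876,0.2365,0.1966,0.076,0,0,0.95,0.0876,0.2365,0.1966,0.076,0,0,0.95,0.0876,0.2365,0.1966,0.076,0,0,0.95,0.0876,0.2365,0.1966,0.076,0,0,0.95]'

```text
time_s: 1.15
tcp_pos: [416.6, 334.6, 150.9]
orientation: [-3.141, 0.001, -1.385]
contact_force: [0.0, 0.8, -0.3]
opening: 87.6
finger_force: 0.0
```

```bash
python3 - <<'E'
from station import env
from h import *
s=env.get_state();f=env.grab_frame("wrist");cv2.imwrite("pics/w1.png",f["color"][:,:,::-1])
print(s["time_s"],s["tcp_pos"],s["orientation"],s["q"],s["contact_force"],f["hand_eye"],f["fx"])
hsv=cv2.cvtColor(f["color"],cv2.COLOR_RGB2HSV)
white=(hsv[:,:,1]<40)&(hsv[:,:,2]>150)
for c in blobs(white,2000): print("white",c.mean(0).round(),rect(ray(f,c,5,s)))
for c in blobs(hsv[:,:,2]<50,1000): print("blk",c.mean(0).round(),rect(ray(f,c,41,s)))
E
```

```text
1.15 [416.63706887 334.60843646 150.90295749] [-3.14094507e+00  5.43029355e-04 -1.38485602e+00] [ 1.04386074e+00  1.92104104e-01 -4.04364484e-01  1.62953058e-04
 -9.73493426e-01 -8.58012196e-01] [ 0.0011536   0.78493448 -0.34996931] [[-6.44650418e-04 -9.50778363e-01 -3.09871085e-01  8.42576810e+01]
 [ 9.99999747e-01 -7.06256861e-04  8.66279196e-05 -7.98983524e-01]
 [-3.01212532e-04 -3.09870951e-01  9.50778577e-01 -1.58478179e+02]
 [ 0.00000000e+00  0.00000000e+00  0.00000000e+00  1.00000000e+00]] 338.18787194974334
white [274. 354.] (array([387.8, 518.7]), array([285.1,  59.5]), 10.64)
white [284. 138.] (array([426.4, 315.3]), array([545.1, 274.9]), 10.61)
blk [227. 364.] (array([391.5, 472.3]), array([585.2, 189. ]), 10.64)
blk [462. 310.] (array([226.6, 410.6]), array([205.9, 113.9]), 5.74)
```

View pics/w1.png

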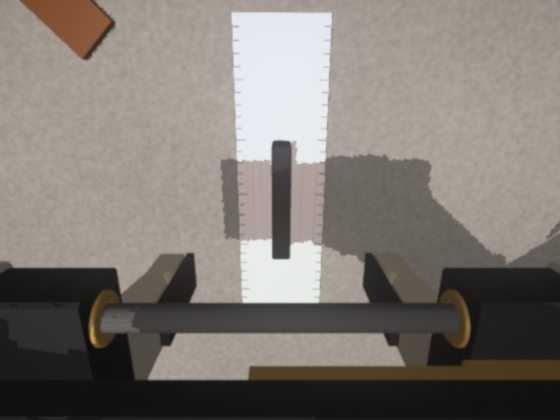

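The wrist view shows the ruler with the black grip spanning (273,141) to (290,258), midway between the fingers (about 190 and 370 columns). The brown look-alike is at the top left, away from the grasp. Next is casting the grip's top face and the ruler's far end.

```bash
python3 - <<'E'
from station import env
from h import *
s=env.get_state();f=env.grab_frame("wrist")
P=ray(f,[[273,145],[290,145],[273,258],[290,258]],41,s);print(P,P.mean(0))
Q=ray(f,[[233,13],[331,13],[243,300],[320,300]],5,s);print(Q)
for a,b in ((0,2),(1,3)):
  for X in (P,Q): d=X[a]-X[b];print(np.degrees(np.arctan2(d[1],d[0])))
print(go(s,P.mean(0)*[1,1,0]+[0,0,10],-79.5))
E
```

```text
[[431.24429903 286.82781336  41.        ]
 [418.11452007 284.36551203  41.        ]
 [413.72377753 383.28698716  41.        ]
 [399.09128824 380.54206684  41.        ]] [415.54347122 333.75559485  41.        ]
[[480.92077431 194.98881272   5.        ]
 [404.26938785 180.61790458   5.        ]
 [433.15650709 453.9869821    5.        ]
 [354.64580956 439.25722385   5.        ]]
-79.70522185101382
-79.55095450454654
-78.81160258021352
-79.13898919448734
(array([0.0008, 0.0012, 0.1408]), array([-0.0004,  0.0004,  0.0027]))
```

Call:
move_arm --plan '[0.0876,0.001,0.001,0.06,0,0,0.003,0.0876,0.001,0.001,0.1,0,0,0.003,0.0876,0.001,0.001,0.125,0,0,0.003,0.0876,0.001,0.001,0.14,0,0,0.003,0.0876,0.001,0.001,0.14,0,0,0.003,0.0876,0.001,0.001,0.14,0,0,0.003]'

```text
time_s: 2.0
tcp_pos: [416.3, 333.2, 11.5]
orientation: [-3.14, 0.001, -1.389]
contact_force: [0.2, -1.0, 0.5]
opening: 87.7
finger_force: 0.0
```

Call:
move_arm --plan '[0.03,0,0,0,0,0,0,0.01,0,0,0,0,0,0,0.01,0,0,0,0,0,0,0.01,0,0,0,0,0,0,0.01,0,0,0,0,0,0,0.01,0,0,0,0,0,0,0.01,0,0,0,0,0,0,0.01,0,0,0,0,0,0]' --newtons 60

```text
time_s: 3.0
tcp_pos: [415.9, 332.2, 10.5]
orientation: [3.142, -0.0, -1.39]
contact_force: [-0.2, 0.9, 0.1]
opening: 15.6
finger_force: 60.0
```

Call:
move_arm --plan '[0.01,0,0,-0.02,0,0,0,0.01,0,0,-0.06,0,0,0,0.01,0,0,-0.1,0,0,0,0.01,0,0,-0.11,0,0,0,0.01,0,0,-0.11,0,0,0,0.01,0,0,-0.11,0,0,0]'

```text
time_s: 3.75
tcp_pos: [415.2, 331.4, 119.0]
orientation: [3.14, -0.002, -1.39]
contact_force: [0.1, -1.0, -3.2]
opening: 16.1
finger_force: 60.0
```

```bash
python3 -c "
from station import env
from h import *
s=env.get_state();print(s['tcp_pos'],s['opening'],s['contact_force'],s['ft_torque'])
print(go(s,[500,-12,120],-87))"
```

```text
[415.17121617 331.37008864 119.01677257] 16.086641455589234 [ 0.0571253  -0.95194733 -3.24389726] [ 0.05850747 -0.04176737 -0.03849192]
(array([ 0.353 , -0.0217, -0.0004]), array([ 0.0019, -0.0018,  0.1283]))
```

Call:
move_arm --plan '[0.01,0.04,-0.002,0,0,0,0.02,0.01,0.09,-0.006,0,0,0,0.04,0.01,0.14,-0.009,0,0,0,0.06,0.01,0.19,-0.012,0,0,0,0.08,0.01,0.24,-0.015,0,0,0,0.1,0.01,0.29,-0.018,0,0,0,0.12,0.01,0.33,-0.02,0,0.002,-0.002,0.128,0.01,0.353,-0.022,0,0.002,-0.002,0.128,0.01,0.353,-0.022,0,0.002,-0.002,0.128,0.01,0.353,-0.022,0,0.002,-0.002,0.128]'

```text
time_s: 5.0
tcp_pos: [500.5, -11.0, 119.6]
orientation: [-3.142, 0.002, -1.518]
contact_force: [0.1, 0.5, -2.1]
opening: 15.3
finger_force: 60.0
```

```bash
python3 - <<'E'
from station import env
from h import *
s=env.get_state();f=env.grab_frame("wrist");cv2.imwrite("pics/w2.png",f["color"][:,:,::-1])
np.savez("w2.npz",c=f["color"],tp=s["tcp_pos"],o=s["orientation"])
print(s["tcp_pos"],s["orientation"],s["q"].round(2),f["fx"],f["cx"],f["cy"])
E
```

```text
[500.47512949 -10.98208724 119.58723015] [-3.14150114e+00  1.74828553e-03 -1.51826690e+00] [ 0.37  0.17 -0.51 -0.   -0.88 -0.32] 338.18787194974334 279.1972850307465 209.06908431470674
```

View pics/w2.png

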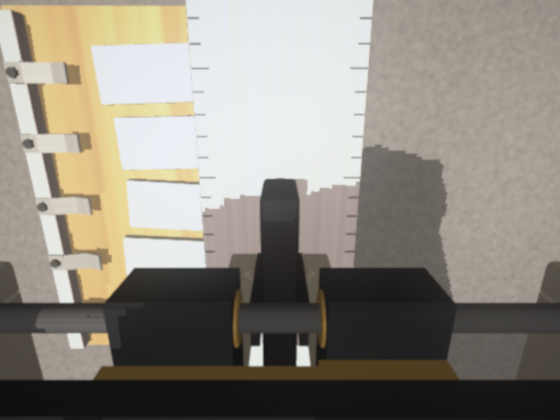

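The view shows the ruler held square over the board front: its left edge runs (188,10) to (204,250). The stop bar is the white band from (10,15) to (78,345), with clips at rows 72, 143, 206 and 262. Tiles 2 to 5 are visible. Next is fitting the bar's and the ruler's edges.

```bash
python3 - <<'E'
from station import env
from h import *
f=env.grab_frame("wrist");d=np.load("w2.npz");s=dict(tcp_pos=d["tp"],orientation=d["o"])
hsv=cv2.cvtColor(d["c"],cv2.COLOR_RGB2HSV);w=((hsv[:,:,1]<50)&(hsv[:,:,2]>150))
L=[];Rr=[];E=[]
for r in range(15,340):
    x=np.flatnonzero(w[r,:110])
    if len(x):
        a=x[0];k=np.flatnonzero(~w[r,a:]);b=a+k[0]
        if 6<b-a<24: L.append((a-.5,r));Rr.append((b-.5,r))
E2=[]
for r in range(10,190):
    x=np.flatnonzero(w[r,215:]);
    k=np.flatnonzero(~w[r,:225])
    E.append((k[-1]+.5,r)); k2=np.flatnonzero(~w[r,300:]); E2.append((300+k2[-1]*0+k2[0]-.5,r))
def fit(px,z,n):
    P=ray(f,px,z,s)[:,:2].astype(np.float32)
    # robust line
    vx,vy,x0,y0=cv2.fitLine(P,cv2.DIST_HUBER,0,.5,.01).ravel()
    print(n,len(P),"yaw",np.degrees(np.arctan2(vy,vx))%180-90,"x at y=0",x0-y0*vx/vy)
fit(L,18,"bar back");fit(Rr,18,"bar front")
z=s["tcp_pos"][2]-10.5+5
fit(E,z,"ruler front");fit(E2,z,"ruler back")
E
```

```text
Traceback (most recent call last):
IndexError: index -1 is out of bounds for axis 0 with size 0
```

```bash
cat > m.py <<'E'
from station import env
from h import *
f=env.grab_frame("wrist");d=np.load("w2.npz");s=dict(tcp_pos=d["tp"],orientation=d["o"])
hsv=cv2.cvtColor(d["c"],cv2.COLOR_RGB2HSV);w=((hsv[:,:,1]<50)&(hsv[:,:,2]>150))
w[:,:]=w
L=[];Rr=[]
for r in range(15,340):
    x=np.flatnonzero(w[r,:110])
    if len(x):
        a=x[0];k=np.flatnonzero(~w[r,a:]);b=a+k[0]
        if 6<b-a<24: L.append((a-.5,r));Rr.append((b-.5,r))
g=cv2.GaussianBlur(cv2.cvtColor(d["c"],cv2.COLOR_RGB2GRAY),(3,3),0).astype(int)
sat=cv2.GaussianBlur(hsv[:,:,1],(3,3),0).astype(int)
E=[];E2=[]
for r in range(10,160):
    c=184+np.argmax(np.abs(np.diff(sat[r,184:212]))+np.abs(np.diff(g[r,184:212])));E.append((c+.5,r))
    c=350+np.argmax(-np.diff(g[r,350:380]));E2.append((c+.5,r))
def fit(px,z,n):
    P=ray(f,px,z,s)[:,:2].astype(np.float32)
    for _ in range(5):
        k=np.polyfit(P[:,1],P[:,0],1);e=np.abs(P[:,0]-np.polyval(k,P[:,1]));P=P[e<max(1,2*np.median(e))]
    print(n,len(P),"yaw",-np.degrees(np.arctan(k[0])),"x at y=0",k[1],"res",np.median(e))
fit(L,18,"bar back");fit(Rr,18,"bar front")
z=s["tcp_pos"][2]-10.5+5
fit(E,z,"ruler front");fit(E2,z,"ruler back")
E
python3 m.py
```

```text
bar back 52 yaw -11.47234045052059 x at y=0 726.7492626485663 res 1.980861730999095e-05
bar front 47 yaw 2.5824796143991513 x at y=0 683.71466486108 res 0.17513063892158698
ruler front 145 yaw 2.842143095844928 x at y=0 541.0489826172961 res 0.2678927114225189
ruler back 140 yaw 3.070007950140862 x at y=0 460.6084800969714 res 0.11431100924207271
```

```bash
cat >> m.py <<'E'
print("---")
B=[];F=[]
for r in range(20,250):
    p=12+(r-15)*0.2                         # approx bar centre col
    if any(abs(r-q)<16 for q in (72,143,206,262)): continue
    a=int(p);seg=g[r,a:a+22];F.append((a+np.argmax(-np.diff(seg))+.5,r))
    a0=max(0,a-16);seg=g[r,a0:a+4];B.append((a0+np.argmax(np.diff(seg))+.5,r))
fit(F,18,"F");fit([b for b in B if b[1]>70],18,"B")
t=env.grab_frame("top");h=cv2.cvtColor(t["color"],cv2.COLOR_RGB2HSV)
wood=((h[:,:,0]>10)&(h[:,:,0]<28)&(h[:,:,1]>70)&(h[:,:,2]>120)|(h[:,:,1]<40)&(h[:,:,2]>175))
s=None
gt=cv2.cvtColor(t["color"],cv2.COLOR_RGB2GRAY).astype(float)
def peak(v): # subpixel peak
    i=int(np.argmax(v[1:-1]))+1;a,b,c=v[i-1:i+2];q=a-2*b+c
    return i+(0 if q==0 else .5*(a-c)/q)
bk=[]
for c in range(190,275):
    r0=int(189-(c-188)*.045)-4; v=np.diff(gt[r0-6:r0+6,c]);bk.append((c,r0-6+peak(v)+.5))
f=t
fit(bk,18,"top bar back")
E
python3 m.py
```

```text
bar back 52 yaw -11.472318952094366 x at y=0 726.749263301233 res 1.642754381236955e-05
bar front 47 yaw 2.5824675297702444 x at y=0 683.7147045756218 res 0.17514963454379995
ruler front 145 yaw 2.84215979606513 x at y=0 541.0491246476787 res 0.26789496053265793
ruler back 140 yaw 3.0700152324714165 x at y=0 460.60878518531996 res 0.11431099785127685
---
F 134 yaw 2.8403275461416917 x at y=0 683.2656367700091 res 0.18119009462697022
B 97 yaw 2.6360685915223776 x at y=0 696.1528363615033 res 0.19529535632079842
top bar back 34 yaw 0.4841909084764035 x at y=0 700.6800299772729 res 0.9340154554133733
```

```bash
python3 -c "
from station import env
from h import *
s=env.get_state();print(s['tcp_pos'],s['time_s'])
print(go(s,[503,-12,20],-87.15))"
```

```text
[500.92114528 -10.36468372 120.4869687 ] 5.25
(array([ 0.002 , -0.0018,  0.1005]), array([-0.0017,  0.0021,  0.0044]))
```

Call:
move_arm --plan '[0.01,0.001,-0.002,0.03,0,0.001,0.004,0.01,0.001,-0.002,0.06,0,0.001,0.004,0.01,0.001,-0.002,0.08,0,0.001,0.004,0.01,0.001,-0.002,0.092,0,0.001,0.004,0.01,0.001,-0.002,0.1,0,0.001,0.004,0.01,0.001,-0.002,0.1,0,0.001,0.004,0.01,0.001,-0.002,0.1,0,0.001,0.004]'

```text
time_s: 6.12
tcp_pos: [503.8, -11.5, 21.2]
orientation: [-3.139, 0.001, -1.522]
contact_force: [0.6, 1.0, -2.8]
opening: 15.6
finger_force: 60.0
```

```bash
python3 -c "
from station import env
from h import *
X=[]
for i in range(4):
  s=env.get_state();X.append(np.r_[s['tcp_pos'],np.degrees(s['orientation']),s['contact_force'],s['ft_torque']]);f=env.grab_frame('wrist')
print(np.round(X,2));print(go(s,[503,-12,18.2],-87.15),s['time_s'])"
```

```text
[[ 5.0381e+02 -1.1520e+01  2.1170e+01 -1.7983e+02  8.0000e-02 -8.7180e+01
   5.6000e-01  9.7000e-01 -2.8200e+00 -1.0000e-02 -9.0000e-02  2.0000e-02]
 [ 5.0381e+02 -1.1550e+01  2.1230e+01 -1.7982e+02  8.0000e-02 -8.7190e+01
   1.1000e-01  1.7000e-01 -2.4800e+00  6.0000e-02  2.0000e-02  1.0000e-02]
 [ 5.0377e+02 -1.1580e+01  2.1220e+01 -1.7982e+02  8.0000e-02 -8.7190e+01
   3.6000e-01 -5.7000e-01 -1.7500e+00  7.0000e-02 -6.0000e-02 -4.0000e-02]
 [ 5.0366e+02 -1.1600e+01  2.1130e+01 -1.7983e+02  8.0000e-02 -8.7190e+01
   5.9000e-01 -8.0000e-02 -2.4400e+00  5.0000e-02 -8.0000e-02  0.0000e+00]]
(array([0.0004, 0.0007, 0.0029]), array([-0.0029,  0.0014, -0.0007])) 6.275
```

Call:
move_arm --plan '[0.01,0,0,0.0015,-0.002,0,0,0.01,0,0,0.003,-0.002,0,0,0.01,0,-0.002,0.003,-0.002,0,0,0.01,0,-0.005,0.003,-0.002,0,0,0.01,0,-0.008,0.003,-0.002,0,0,0.01,0,-0.01,0.003,-0.002,0,0,0.01,0,-0.012,0.003,-0.002,0,0,0.01,0,-0.014,0.003,-0.002,0,0,0.01,0,-0.016,0.003,-0.002,0,0,0.01,0,-0.018,0.003,-0.002,0,0]'

```text
time_s: 7.58
tcp_pos: [521.3, -10.8, 17.6]
orientation: [3.141, 0.001, -1.522]
contact_force: [-0.2, 0.6, -2.8]
opening: 16.1
finger_force: 60.0
```

Call:
move_arm --plan '[0.01,0,-0.002,0,0,0,0,0.01,0,-0.004,0,0,0,0,0.01,0,-0.006,0,0,0,0,0.01,0,-0.008,0,0,0,0,0.01,0,-0.01,0,0,0,0,0.01,0,-0.012,0,0,0,0,0.01,0,-0.014,0,0,0,0,0.01,0,-0.016,0,0,0,0,0.01,0,-0.018,0,0,0,0,0.01,0,-0.018,0,0,0,0]'

```text
time_s: 8.82
tcp_pos: [539.7, -9.9, 17.7]
orientation: [-3.141, 0.001, -1.522]
contact_force: [-0.5, -0.4, -2.8]
opening: 15.8
finger_force: 60.0
```

```bash
python3 - <<'E'
from station import env
from h import *
s=env.get_state();f=env.grab_frame("wrist");cv2.imwrite("pics/w3.png",f["color"][:,:,::-1])
t=env.grab_frame("top");cv2.imwrite("pics/t3.png",cv2.resize(t["color"][160:310,150:330,::-1],None,fx=4,fy=4)) 
print(s["tcp_pos"],np.degrees(s["orientation"]),s["contact_force"],s["ft_torque"])
E
```

```text
[539.6753826   -9.86178313  17.66626274] [-1.79975399e+02  6.98610644e-02 -8.71915291e+01] [-0.49799417 -0.36144566 -2.77906193] [0.03157076 0.03040981 0.01572249]
```

View pics/w3.png

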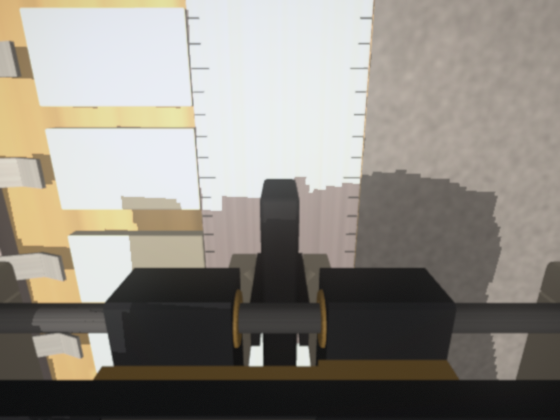

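The view shows tiles 5, 4 and 3 (near edges at about columns 190, 196 and 204) lying square and flush against the ruler's edge, with the clips ahead at rows 60, 170 and 265. About 33 mm remain.

Call:
move_arm --plan '[0.01,0,-0.002,0,0,0,0,0.01,0,-0.004,0,0,0,0,0.01,0,-0.006,0,0,0,0,0.01,0,-0.007,0,0,0,0,0.01,0,-0.008,0,0,0,0,0.01,0,-0.009,0,0,0,0,0.01,0,-0.01,0,0,0,0,0.01,0,-0.011,0,0,0,0]'

```text
time_s: 9.93
tcp_pos: [550.3, -9.4, 17.5]
orientation: [3.141, 0.001, -1.522]
contact_force: [-0.8, 0.6, -2.1]
opening: 15.3
finger_force: 60.0
```

Call:
move_arm --plan '[0.01,0,-0.0007,0,0,0,0,0.01,0,-0.0014,0,0,0,0,0.01,0,-0.0021,0,0,0,0,0.01,0,-0.0028,0,0,0,0]'

```text
time_s: 10.42
tcp_pos: [551.9, -9.5, 17.4]
orientation: [3.139, 0.001, -1.522]
contact_force: [-5.5, 1.8, -0.0]
opening: 15.5
finger_force: 60.0
```

Call:
move_arm --plan '[0.01,0,-0.0007,0,0,0,0,0.01,0,-0.0014,0,0,0,0,0.01,0,-0.0021,0,0,0,0,0.01,0,-0.0028,0,0,0,0]'

```text
time_s: 10.92
tcp_pos: [553.2, -9.8, 17.0]
orientation: [3.137, 0.0, -1.522]
contact_force: [-8.9, 0.9, 1.4]
opening: 15.8
finger_force: 60.0
```

Call:
move_arm --plan '[0.01,0,-0.0007,-0.0004,0.001,0,0,0.01,0,-0.0014,-0.0007,0.002,0,0,0.01,0,-0.0021,-0.0007,0.003,0,0,0.01,0,-0.0028,-0.0007,0.003,0,0]'

```text
time_s: 11.42
tcp_pos: [556.4, -9.6, 17.3]
orientation: [3.14, 0.0, -1.523]
contact_force: [-5.3, 0.1, -4.8]
opening: 15.7
finger_force: 60.0
```

Call:
move_arm --plan '[0.01,0,-0.0007,0,0,0,0,0.01,0,-0.0014,0,0,0,0,0.01,0,-0.0021,0,0,0,0,0.01,0,-0.0028,0,0,0,0]'

```text
time_s: 11.92
tcp_pos: [561.3, -8.9, 18.2]
orientation: [-3.139, 0.001, -1.522]
contact_force: [-5.6, -0.6, -3.4]
opening: 15.7
finger_force: 60.0
```

Call:
move_arm --plan '[0.01,0,-0.0007,0,0,0,0,0.01,0,-0.0014,0.0002,0,0,0,0.01,0,-0.0021,0.0003,0,0,0,0.01,0,-0.0028,0.0003,0,0,0,0.01,0,-0.0035,0.0003,0,0,0,0.01,0,-0.0042,0.0003,0,0,0]'

```text
time_s: 12.68
tcp_pos: [565.7, -8.6, 18.0]
orientation: [-3.139, 0.001, -1.522]
contact_force: [-5.4, 0.8, -5.2]
opening: 15.9
finger_force: 60.0
```

Call:
move_arm --plan '[0.01,0,-0.0006,0,0,0,0,0.01,0,-0.0012,0,0,0,0,0.01,0,-0.0018,0,0,0,0,0.01,0,-0.0024,0,0,0,0]'

```text
time_s: 13.18
tcp_pos: [568.0, -8.5, 18.0]
orientation: [-3.139, 0.001, -1.522]
contact_force: [-6.1, 0.9, -5.4]
opening: 15.6
finger_force: 60.0
```

Call:
move_arm --plan '[0.01,0,-0.0005,0,0,0,0,0.01,0,-0.001,0,0,0,0,0.01,0,-0.0015,0,0,0,0,0.01,0,-0.002,0,0,0,0]'

```text
time_s: 13.68
tcp_pos: [570.1, -8.4, 18.0]
orientation: [-3.139, 0.001, -1.522]
contact_force: [-4.2, 0.2, -4.9]
opening: 15.7
finger_force: 60.0
```

Call:
move_arm --plan '[0.01,0,-0.0004,0,0,0,0,0.01,0,-0.0008,0,0,0,0,0.01,0,-0.0012,0,0,0,0,0.01,0,-0.0016,0,0,0,0]'

```text
time_s: 14.18
tcp_pos: [571.7, -8.4, 18.0]
orientation: [-3.139, 0.001, -1.522]
contact_force: [-4.5, -1.5, -4.8]
opening: 15.9
finger_force: 60.0
```

Call:
move_arm --plan '[0.01,0,-0.0004,0,0,0,0,0.01,0,-0.0008,0,0,0,0,0.01,0,-0.0012,0,0,0,0]'

```text
time_s: 14.55
tcp_pos: [572.9, -8.3, 18.1]
orientation: [-3.139, 0.001, -1.522]
contact_force: [-5.2, -0.2, -3.6]
opening: 16.0
finger_force: 60.0
```

Call:
move_arm --plan '[0.01,0,-0.0004,0,0,0,0,0.01,0,-0.0008,0,0,0,0]'

```text
time_s: 14.8
tcp_pos: [573.0, -8.3, 18.1]
orientation: [-3.14, 0.001, -1.522]
contact_force: [-8.2, 2.3, 0.5]
opening: 15.6
finger_force: 60.0
```

Call:
move_arm --plan '[0.01,0,-0.0004,-0.0002,0.001,0,0,0.01,0,-0.0008,-0.0002,0.001,0,0]'

```text
time_s: 15.05
tcp_pos: [573.0, -8.3, 18.1]
orientation: [-3.14, 0.001, -1.522]
contact_force: [-10.2, 2.5, 0.1]
opening: 15.2
finger_force: 60.0
```

```bash
python3 - <<'E'
from station import env
from h import *
for i in range(4):
    s=env.get_state();f=env.grab_frame("wrist");print(s["tcp_pos"].round(1),np.degrees(s["orientation"]).round(2),s["contact_force"].round(1),s["ft_torque"].round(2))
E
```

```text
[573.   -8.3  18.1] [-1.7992e+02  6.0000e-02 -8.7220e+01] [-10.2   2.5   0.1] [0.78 3.76 0.01]
[573.   -8.3  18.1] [-1.7992e+02  6.0000e-02 -8.7210e+01] [-9.7  1.6 -0.1] [ 0.66  3.55 -0.03]
[573.   -8.3  18.1] [-1.7992e+02  6.0000e-02 -8.7220e+01] [-8.8  1.8 -0.9] [ 0.7   3.54 -0.05]
[573.   -8.2  18.1] [-1.7991e+02  6.0000e-02 -8.7210e+01] [-8.9  2.  -0.1] [0.71 3.54 0.04]
```

Call:
move_arm --plan '[0.01,0,-0.0004,-0.0001,0.0005,0,0,0.01,0,-0.0008,-0.0002,0.001,0,0,0.01,0,-0.0012,-0.0002,0.001,0,0,0.01,0,-0.0012,-0.0002,0.001,0,0]'

```text
time_s: 15.75
tcp_pos: [573.0, -8.3, 18.1]
orientation: [-3.141, 0.001, -1.522]
contact_force: [-12.8, 2.7, 1.8]
opening: 15.4
finger_force: 60.0
```

```bash
python3 - <<'E'
from station import env
from h import *
for i in range(3):
    s=env.get_state();t=env.grab_frame("top");print(s["tcp_pos"].round(1),np.degrees(s["orientation"]).round(2),s["contact_force"].round(1),s["ft_torque"].round(2))
f=env.grab_frame("wrist")
a=cv2.resize(t["color"][170:270,170:300,::-1],(546,420),interpolation=cv2.INTER_CUBIC)
cv2.imwrite("pics/c4.png",a);cv2.imwrite("pics/w4.png",f["color"][:,:,::-1])
E
```

```text
[573.   -8.3  18.1] [-1.7997e+02  5.0000e-02 -8.7230e+01] [-12.8   2.7   1.8] [1.1  4.67 0.05]
[573.   -8.3  18. ] [-1.7997e+02  5.0000e-02 -8.7230e+01] [-12.    2.5   1. ] [1.08 4.65 0.02]
[573.   -8.3  18. ] [-1.7997e+02  5.0000e-02 -8.7230e+01] [-12.4   2.1   1.7] [1.11 4.63 0.02]
```

View pics/c4.png

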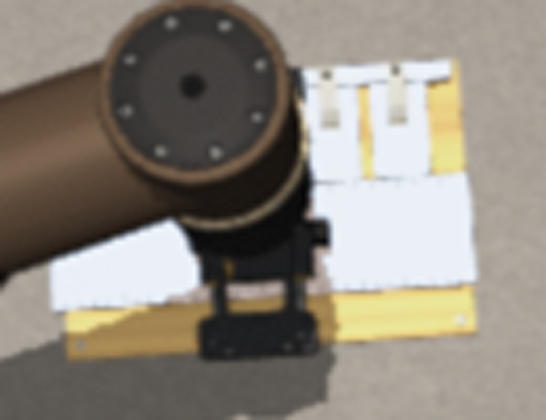

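The crop shows tiles 4 and 5 (about (400,120) and (335,130)) under their clips against the bar, with the ruler along their near edges. The other tiles are hidden by the arm. I'll press a little more and hold.

Call:
move_arm --plan '[0.01,0,-0.0003,-0.0001,0.0005,0,0,0.01,0,-0.0007,-0.0001,0.0005,0,0,0.01,0,-0.0007,-0.0001,0.0005,0,0,0.01,0,-0.0007,-0.0001,0.0005,0,0,0.01,0,-0.0007,-0.0001,0.0005,0,0,0.01,0,-0.0007,-0.0001,0.0005,0,0,0.01,0,-0.0007,-0.0001,0.0005,0,0,0.01,0,-0.0007,-0.0001,0.0005,0,0]'

```text
time_s: 16.95
tcp_pos: [573.1, -8.4, 18.0]
orientation: [3.141, 0.001, -1.523]
contact_force: [-14.5, 3.0, 1.3]
opening: 15.8
finger_force: 60.0
```

```bash
python3 - <<'E'
from station import env
from h import *
for i in range(6):
    s=env.get_state();t=env.grab_frame("top");print(s["time_s"],s["tcp_pos"].round(1),np.degrees(s["orientation"]).round(2),s["contact_force"].round(1),s["ft_torque"].round(2))
E
```

```text
16.95 [573.1  -8.4  18. ] [ 1.7999e+02  5.0000e-02 -8.7240e+01] [-14.5   3.    1.3] [1.23 5.24 0.04]
17.0 [573.   -8.4  18. ] [ 1.7999e+02  5.0000e-02 -8.7240e+01] [-14.2   3.5   1.9] [1.22 5.24 0.  ]
17.05 [573.   -8.4  18. ] [ 1.7999e+02  5.0000e-02 -8.7240e+01] [-13.3   4.    1.8] [ 1.19  5.23 -0.  ]
17.1 [573.   -8.4  18. ] [ 1.7999e+02  5.0000e-02 -8.7240e+01] [-14.3   3.1   2.8] [1.32 5.24 0.04]
17.15 [573.   -8.4  18. ] [ 1.7999e+02  5.0000e-02 -8.7240e+01] [-14.1   3.    2.4] [1.21 5.25 0.03]
17.2 [573.   -8.4  18. ] [ 1.7999e+02  5.0000e-02 -8.7240e+01] [-14.2   3.    2.6] [1.25 5.3  0.01]
```

Call:
move_arm --plan '[0.01,0,0.002,0,0,0,0,0.01,0,0.004,0,0,0,0,0.01,0,0.006,0,0,0,0,0.01,0,0.01,0,0,0,0,0.01,0,0.016,0,0,0,0,0.01,0,0.026,-0.002,0,0,0,0.01,0,0.04,-0.006,0,0,0,0.01,0,0.06,-0.012,0,0,0,0.01,0,0.08,-0.02,0,0,0,0.01,0,0.1,-0.02,0,0,0]'

```text
time_s: 18.5
tcp_pos: [475.4, -13.1, 38.9]
orientation: [-3.135, 0.002, -1.522]
contact_force: [0.2, -0.4, -2.2]
opening: 16.1
finger_force: 60.0
```

```bash
python3 - <<'E'
from station import env
from h import *
s=env.get_state();f=env.grab_frame("wrist");t=env.grab_frame("top")
a=cv2.resize(t["color"][170:270,170:300,::-1],(546,420),interpolation=cv2.INTER_CUBIC)
cv2.imwrite("pics/w5.png",np.hstack([a,cv2.resize(f["color"][:320,:200,::-1],(250,420))]))
print(s["tcp_pos"],np.degrees(s["orientation"]),s["contact_force"],s["opening"])
print(go(s,[440,-15,13],-87.15))
E
```

```text
[475.41364157 -13.07492072  38.86036778] [-1.79609469e+02  8.90483797e-02 -8.71849677e+01] [ 0.22397764 -0.39835169 -2.18127001] 16.07478064230133
(array([0.0002, 0.0356, 0.0256]), array([-0.0068,  0.0016, -0.0006]))
```

View pics/w5.png

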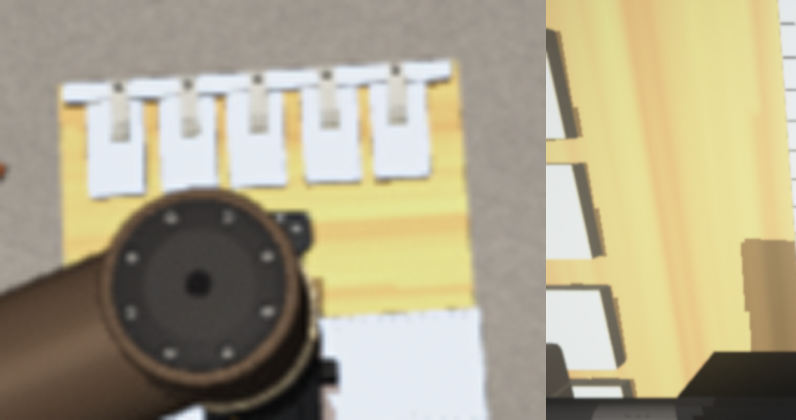

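The picture shows all five tiles in line against the bar, each under its clip (near edges from (115,197) to (403,178)), and the ruler clear of them. Before letting go I'll check the near edges in numbers.

```bash
python3 - <<'E'
from station import env
from h import *
t=env.grab_frame("top");b=t["color"][:,:,2].astype(float) # blue: wood low, white high
h=cv2.cvtColor(t["color"],cv2.COLOR_RGB2HSV);print(b[205,190:280].astype(int).tolist())
th=0.0;E=[]
c0=[170+x/4.2 for x in (117,190,257,333,402)]
for c in c0:
    out=[]
    for cc in range(int(c)-4,int(c)+5):
        v=b[203:220,cc]; d=-np.diff(v);i=d.argmax();lo,hi=v[min(i+3,16)],v[max(i-3,0)];m=(lo+hi)/2
        j=next((j for j in range(max(i-2,0),16) if v[j]>=m>v[j+1]),None)
        if j is None: continue
        out.append((cc,203+j+(v[j]-m)/(v[j]-v[j+1])))
    P=ray(t,out,14)[:,:2];k=np.polyfit(P[:,1],P[:,0],1)
    print("near edge mid",P.mean(0).round(1),"yaw",-np.degrees(np.arctan(k[0])).round(1));E.append(P.mean(0))
E=np.array(E);k=np.polyfit(E[:,1],E[:,0],1);print("row yaw",-np.degrees(np.arctan(k[0])),(E[:,0]-np.polyval(k,E[:,1])).round(2))
# bar back edge
w=[]
for cc in range(192,276):
    v=b[176:196,cc];d=np.diff(v);i=d.argmax();w.append((cc,176+i+.5))
P=ray(t,w,18)[:,:2]
for _ in range(5):
    q=np.polyfit(P[:,1],P[:,0],1);e=abs(P[:,0]-np.polyval(q,P[:,1]));P=P[e<max(1.5,2*np.median(e))]
print("bar back yaw",-np.degrees(np.arctan(q[0])),len(P)," bar back->edge gaps",(np.polyval(q,E[:,1])-E[:,0]).round(1))
E
```

```text
[157, 232, 242, 243, 242, 242, 243, 243, 243, 243, 243, 243, 244, 239, 168, 122, 125, 163, 233, 243, 243, 242, 242, 242, 242, 242, 242, 242, 243, 244, 239, 180, 128, 149, 212, 239, 243, 242, 242, 242, 242, 242, 242, 242, 242, 243, 240, 210, 155, 131, 128, 154, 216, 240, 243, 242, 242, 242, 242, 242, 242, 242, 242, 243, 240, 204, 153, 130, 157, 232, 243, 243, 242, 242, 242, 242, 242, 242, 242, 242, 244, 240, 190, 144, 137, 139, 138, 139, 139, 140]
near edge mid [609.1  98.7] yaw 6.1
near edge mid [613.8  44.8] yaw 4.5
near edge mid [613.8  -3.3] yaw 7.1
near edge mid [616.9 -57.4] yaw -0.1
near edge mid [ 619.2 -105.6] yaw -0.6
row yaw 2.613197616021484 [-0.75  1.51 -0.66 -0.12  0.02]
bar back yaw 2.819617859001175 57  bar back->edge gaps [82.2 80.1 82.5 82.1 82.1]
```

All five are seated: the bar-to-edge gaps are equal within measuring error. The tile 2 figure is disturbed by the arm next to it in the view. Now I'll lay the ruler on the desk in front of the board.

Call:
move_arm --plan '[0.01,0,0.02,0,-0.0068,0.001,0,0.01,0,0.0356,0.003,-0.0068,0.001,0,0.01,0,0.0356,0.01,-0.0068,0.001,0,0.01,0,0.0356,0.017,-0.0068,0.001,0,0.01,0,0.0356,0.022,-0.0068,0.001,0,0.01,0,0.0356,0.0255,-0.0068,0.001,0,0.01,0,0.0356,0.0255,-0.0068,0.001,0,0.01,0,0.0356,0.0255,-0.0068,0.001,0]'

```text
time_s: 19.65
tcp_pos: [441.1, -14.7, 12.4]
orientation: [3.14, 0.0, -1.522]
contact_force: [0.0, 0.5, -3.0]
opening: 15.6
finger_force: 60.0
```

Call:
move_arm --plan '[0.01,0,0,0.001,0,0,0,0.01,0,0,0.002,0,0,0,0.01,0,0,0.002,0,0,0]'

```text
time_s: 20.02
tcp_pos: [441.0, -14.7, 10.5]
orientation: [3.14, 0.0, -1.522]
contact_force: [-2.2, -0.1, 1.1]
opening: 15.7
finger_force: 60.0
```

Call:
move_arm --plan '[0.045,0,0,0,0,0,0,0.045,0,0,0,0,0,0,0.045,0,0,0,0,0,0,0.045,0,0,-0.01,0,0,0,0.045,0,0,-0.04,0,0,0,0.045,0,0,-0.08,0,0,0,0.045,0,0,-0.12,0,0,0,0.045,0,0,-0.12,0,0,0,0.045,0,0,-0.12,0,0,0]'

```text
time_s: 21.15
tcp_pos: [440.8, -14.8, 130.5]
orientation: [3.141, 0.001, -1.522]
contact_force: [-0.5, -0.6, -0.2]
opening: 44.9
finger_force: 0.0
```

```bash
python3 - <<'E'
from station import env
from h import *
s=env.get_state();f=env.grab_frame("scene");t=env.grab_frame("top")
a=cv2.resize(t["color"][170:300,160:310,::-1],(480,416),interpolation=cv2.INTER_CUBIC)
b=cv2.resize(f["color"][180:310,240:340,::-1],(320,416),interpolation=cv2.INTER_CUBIC)
cv2.imwrite("pics/e.png",np.hstack([a,b]));print(s["time_s"],s["tcp_pos"],s["contact_force"],s["opening"])
E
```

```text
21.15 [440.78634317 -14.7932203  130.54735547] [-0.51523329 -0.56092989 -0.22395519] 44.87700587718603
```

View pics/e.png

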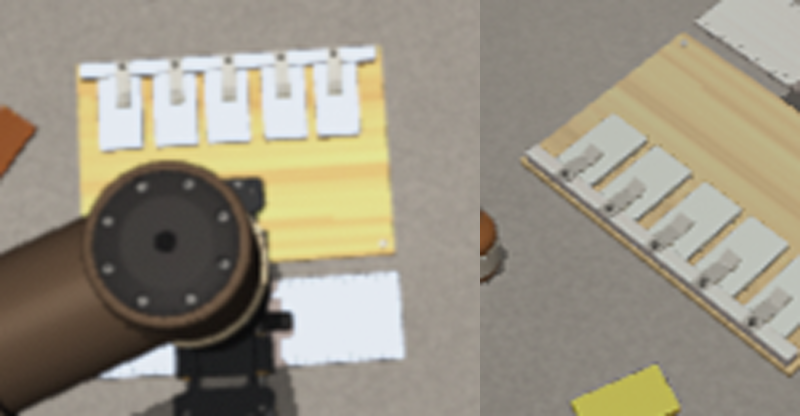

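Both views show all five tiles on the bar, in line and under their clips (top view near edges from (120,150) to (340,135)). The ruler lies flat on the desk at about (340,315), off the board, and has been released. I'm handing in.

```bash
python3 -c "
from station import env
print(env.close_job())"
```

```text
the job is handed in; nothing more can be done
None
```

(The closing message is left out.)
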